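# Park the hose carrier in the dock of the bent rail

## Robot

A 6-joint arm with a two-finger parallel gripper is mounted at the origin on a cart in front of the work surface, level with it; the furniture and walls round the work are solid. World frame = base frame: x ahead of the robot, y to its left, z up, the work surface at z = 0. Lengths are in m, angles in degrees, forces in N, time in s.
With the tool pointing down it reaches from about 0.25 to 0.725 m from the base axis. Payload 9.7 kg.
Tool frame: the origin (TCP) lies on the centre line of the jaws, within the pads' length; the fingertips stand 19 mm ahead of it and the grasp point (between the pads) is the TCP (bot.tcp_to_tips is the z of the fingertips in the tool frame, in m); z points along the fingers, y is the line along which they close (so a half turn about z gives the same grasp; the last joint's range is limited). The gripper opens to 85 mm and grips with 20 to 120 N. Pads are 22 mm wide; open, the fingers measure 114 mm over their backs; the gripper's body (76 mm by 85 mm) begins 54 mm behind the grasp point. The pads swing forward as they close: fully open they stand 13 mm farther back than shut.
Start: joints at [63.312, 4.979, 10.078, 95.1, 0, 90], TCP at [0.247, 0.491, 0.25] pointing down, gripper open.
Joint ranges: [-179.16, 179.16], [-48.56, 103.87], [-65.8, 70.77], [-126.05, 130.52], [-82.76, 87.17], [-180, 180]. Speed limits (degrees/s): [127.2, 127.2, 147.25, 180, 180, 180].

## Interface

Orientations are given as [roll, pitch, yaw] about the fixed x, y, z axes, in that order (R = Rz(yaw) Ry(pitch) Rx(roll)).
In Python, from workcell import bot gives the robot as it stands. The module is installed in compiled form; this text tells all that it offers.
- The arm moves only by the tool play_rows, never from a script. Its argument "increments" is a list of rows, each an object with "slide": the shift along the tool's x, y, z in mm, a list of three; "angular": the turn, a rotation vector about the tool's x, y, z in degrees, a list of three; "claw": the opening, from -1 (shut) to 1 (fully open). In form: [{"slide": [x, y, z], "angular": [rx, ry, rz], "claw": claw}, ...]. A call has 1 to 8 rows; each row shifts and turns the commanded pose from where the row before left it, along the tool's axes as they then stand; what a row does not reach is not made up. A row lasts 1/10 s, in which the tool goes at most 50 mm and 8.59 degrees, less where a joint would pass 70% of its speed; a pose out of reach is approached as far as the arm can. A call is refused whole if a number of a shift passes 50 or a number of a turn 8.59, either way. A call with a gripper value outside its range is refused whole. The fingers move at their own pace and stop on an object; "squeeze" is the grip in N (left out, the last holds). Time passes only in rows, so rows that do not move let the fingers close. It gives the time, the measured TCP pose, the force, the opening and the grip force at its end, in the units of the state.
- bot.get_obs(): the state, without advancing time (a new reading comes with each control period).
- bot.camera(name): name is "scene" or "top"; returns the picture (480x640x3 uint8, red, green, blue); there is no depth.
- bot.camera_info(name): a dict with "fovy" (degrees; the focal length in pixels is half the picture's height over the tangent of half this angle, whatever the lens; pixels are square), "cx", "cy" (the principal point, pixels), "R" (3x3) and "t" (3): a world point X has camera coordinates R X + t. Camera axes: x right, y down, z forward; pixel columns grow to the right and rows downward; lengths in m; the calibration is good to about 2 mm. A picture is of the moment at which its call begins. camera_info takes no time and is no camera call.
- bot.job_done(): hands the job in; it is judged then, once.
The state is a dict: "time": time; "q": joint angles; "qd": joint speeds; "joint_efforts": joint torques, N m; "ee_pos": TCP position; "tcp_rot": TCP orientation; "wrist_force": force on the tool from outside, world axes, zero at the start; "torque": the same for the moment, N m; "opening": finger opening in m; "grasp_force": force on a finger pad.
Only numpy, scipy, OpenCV 4.12 (cv2) and the standard library are available. Lean on these libraries where they do the work, as an engineer would, in place of code of your own. Each camera call takes 0.05 s, during which the arm holds its last target. There are 200 camera calls.

## Task

Lift the hose carrier out of its slotted rest, thread its round eye over the open end of the bent rail and slide it round the first corner; let it hang free on the rail's middle leg, then take its tab again by the flat faces, because the dock is too narrow for a grip on the tab's edges. Slide it on round the second corner, between the dock's two cheeks, up against the stop, and leave it hanging there. Leave the dish, the bottle and the vial where they stand.

Things in the scene. Friction and masses are not known exactly. Their poses are not given: they have to be found in the camera images.
- carrier: The loose hose carrier, about 0.25 kg, 135 mm high, aluminium with a dark weighted foot (40 x 20 x 32 mm high) that makes it hang upright on the rail when let go. From below: foot, closed round eye, flat grip tab. Starts upright in the rest. Origin: centre of the foot's underside. Axes: x along the width of tab and foot, y through the hole of the eye (thickness), z up.
- carrier_tab (a point): The point to grasp, the centre of the tab: 113 mm above the foot's underside, 58 mm above the eye's centre, 22 mm below the tab's top. The tab is 44 mm wide between its edges (along x), 12 mm thick between its flat faces (along y) and clear of the eye from 27 to 80 mm above the eye's centre. Axes as the carrier's.
- carrier_eye (a point): The centre of the carrier's round eye, 55 mm above the foot's underside: hole 32 mm, outside 52 mm, 20 mm thick along y. It hangs 11 mm below the rod's axis when let go on the rail. Axes as the carrier's.
- rest: The fixed slotted rest holding the carrier at the start, same yaw. Base 60 (x) x 52 (y) mm, slot floor 6 mm up, end lips up to 13 mm; two upright cheeks 24 mm wide (x), 24 mm apart (y), up to 130 mm: they cover the tab's faces, not its edges. The carrier comes out straight up (lift it over 130 mm). Origin: centre of the underside.
- rail: The fixed bent rail: 10 mm rod in a flat Z, three straight legs, two right-angled corners (bend radius 22 mm on the axis), its axis 160 mm above the bench. Frame: origin on the bench, z up; in mm the axis runs from the tip (x 45, y 80) along -y to (45, 20), along -x to (-45, 20), along -y to the stop (-45, -90). It is held only at the stop end. The carrier's y lies along the leg it is on.
- rail_tip (a point): The open round tip of the rod, on its axis: the start of the first leg, 60 mm before the first corner. Axes as the rail's.
- rail_corner1 (a point): The point where the axes of the first and the middle leg would cross; the rod cuts this corner with its 22 mm radius. Axes as the rail's.
- rail_corner2 (a point): The point where the axes of the middle and the last leg would cross, 90 mm from the first corner and 110 mm from the stop; the rod cuts it with its 22 mm radius. Axes as the rail's.
- rail_stop (a point): Centre of the stop's face: a flange, 32 mm across, at the end of the last leg; the eye touches it with its centre 10 mm before it. Behind it a post 22 mm wide, up to 174 mm; under the last leg a base plate 12 mm thick. Dock: two upright 5 mm cheek frames beside the last leg, 60 mm apart inside, over its last 40 mm, up to 211 mm. Axes as the rail's.
- petri: Bystander: a clear covered dish, 64 mm across, 16 mm high; origin at its underside.
- bottle: Bystander: a bottle 54 mm across, 103 mm high; origin at its underside.
- vial: Bystander: a small vial 26 mm across, 55 mm high; origin at its underside.
Not all that is in view belongs to the job. Of the things that look like the carrier, the larger one is meant.

How it is judged:
By the outcome, as a careful person would: the job done as asked, in the order asked, and still so for the second after the job is handed in, with the robot touching nothing.
It also fails if it takes over 62 s, if anything falls off the work surface, if the arm or the gripper's body presses on something with over 40 N, if the wrist force passes 120 N, or if a joint passes its speed limit or range.

## Working session

There is one attempt and no reset: what is moved stays moved. The work goes in short steps, Python scripts to look and compute and a tool call to move; the robot and the scene stay as the last step left them, time stands still between calls to the robot, and variables do not carry over. Pictures are saved under pics/ and viewed, at most 10 in all, crops included, and the job is handed in when it is done.

Besides the shell and the picture viewer there is one more tool, called by a JSON object that holds its "method" and its "body". play_rows: Moves the arm, as the interface text tells. Its arguments: {"type":"object","properties":{"increments":{"type":"array"},"squeeze":{"type":"number"}},"required":["increments"]}

```bash
mkdir -p pics; cat > h.py <<'E'
import numpy as np, cv2
from workcell import bot
def K(n):
    i=bot.camera_info(n); f=240/np.tan(np.radians(i["fovy"])/2)
    return f,i["cx"],i["cy"],np.array(i["R"]),np.array(i["t"]),i
def proj(n,X):
    f,cx,cy,R,t,_=K(n); c=np.atleast_2d(X)@R.T+t
    return np.c_[f*c[:,0]/c[:,2]+cx,f*c[:,1]/c[:,2]+cy]
def ray(n,uv,z):
    f,cx,cy,R,t,_=K(n); d=R.T@np.array([(uv[0]-cx)/f,(uv[1]-cy)/f,1]); o=-R.T@t
    return o+d*(z-o[2])/d[2]
def snap(n,name):
    im=bot.camera(n); cv2.imwrite(f"pics/{name}.png",im[:,:,::-1]); return im
E
python3 - <<'E'
from h import *
for n in("scene","top"):
    snap(n,n+"0"); i=K(n); print(n,i[5], -i[3].T@i[4])
o=bot.get_obs();print(o["time"],o["ee_pos"],o["tcp_rot"],o["opening"])
E
```

```text
scene {'fovy': 51.273846546671216, 'cx': 314.47899855315603, 'cy': 236.27167363208633, 'R': array([[-0.6919226 , -0.72194422, -0.0062973 ],
       [-0.43493873,  0.42378227, -0.79450418],
       [ 0.57625638, -0.54699645, -0.60722604]]), 't': array([0.59368212, 0.13363902, 0.87348742])} [-0.03444584  0.84976606  0.64031966]
top {'fovy': 55.93150357407345, 'cx': 316.533076749515, 'cy': 241.4386858063875, 'R': array([[-1.44213704e-02, -9.99895830e-01, -5.93883636e-04],
       [-9.84227646e-01,  1.43001192e-02, -1.76327673e-01],
       [ 1.76317798e-01, -1.95837000e-03, -9.84331346e-01]]), 't': array([0.41659204, 0.47111638, 0.88929242])} [0.31289551 0.41155319 0.95867667]
0.1 [0.24693211 0.49125534 0.24966784] [-1.79934226e+02 -1.63409221e-03  1.53310118e+02] 0.08541263461525929
```

View pics/scene0.png

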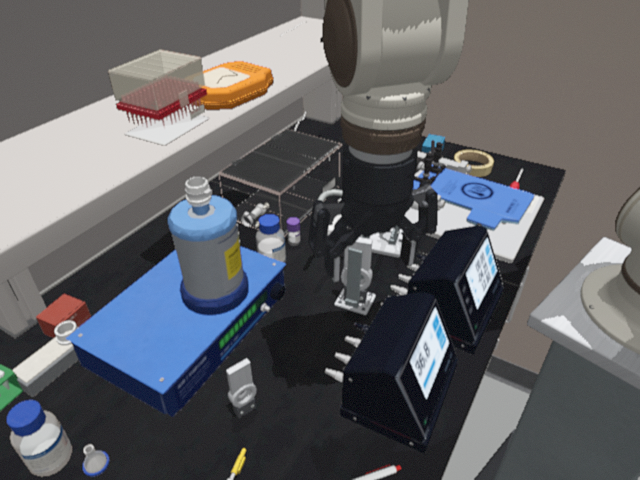

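View pics/top0.png

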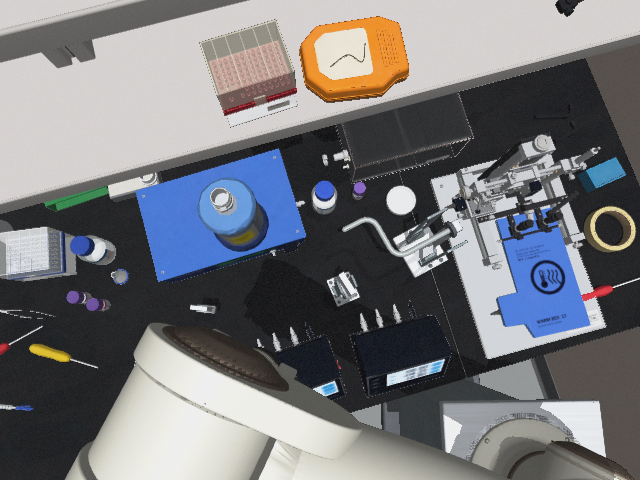

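The carrier candidates in top are (342,287), standing in the slotted rest, and the small look-alike at (203,309). In scene they are (357,270) and (241,388). The one in the rest is the larger, and it is beside the rail, which runs from its tip at (345,229) to the stop at about (455,230). I'll confirm with one enlarged crop.

```bash
python3 - <<'E'
from h import *
a=cv2.imread("pics/top0.png")[170:320,310:475]; a=cv2.resize(a,None,fx=4.8,fy=4,interpolation=cv2.INTER_CUBIC)
a=cv2.resize(cv2.imread("pics/top0.png")[175:325,310:510],None,fx=4,fy=4,interpolation=cv2.INTER_CUBIC)
cv2.imwrite("pics/c1.png",a)
E
```

```text
(no output)
```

View pics/c1.png

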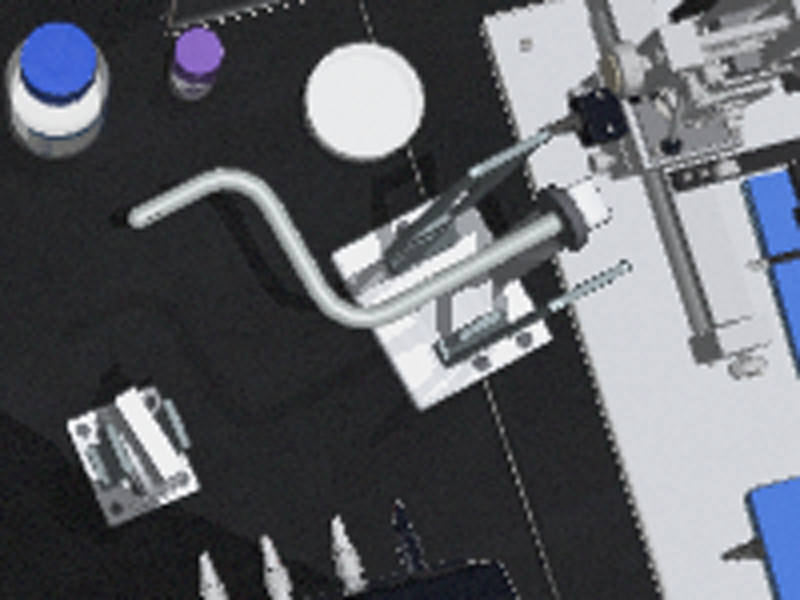

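The crop shows the larger carrier in its slotted rest: the white tab top runs from crop (130,394) to (178,477), with cheeks on both sides. The small look-alike is out in the open, so this is the one meant. The rail tip is at crop (133,217), bend apexes at (243,178) and (345,312), and the stop face near (563,224). Dish, bottle and vial are clear at the top.

```bash
cat >> h.py <<'E'
def railpts(p,z=.16,n=40):
    r=22; P=[(45,y) for y in np.linspace(80,42,8)]
    P+=[(23+r*np.cos(a),42-r*np.sin(a)) for a in np.linspace(0,np.pi/2,8)]
    P+=[(x,20) for x in np.linspace(23,-23,8)]
    P+=[(-23-r*np.sin(a),-2+r*np.cos(a)) for a in np.linspace(0,np.pi/2,8)]
    P+=[(-45,y) for y in np.linspace(-2,-90,14)]
    P=np.array(P)/1e3; return w(p,P,z)
def w(p,P,z):
    c,s=np.cos(p[2]),np.sin(p[2]); P=np.atleast_2d(P)
    return np.c_[p[0]+c*P[:,0]-s*P[:,1],p[1]+s*P[:,0]+c*P[:,1],np.full(len(P),z)]
E
python3 - <<'E'
from h import *
from scipy.optimize import least_squares
from scipy.spatial import cKDTree
im=cv2.imread("pics/top0.png"); 
pix=np.array([(133,217),(170,198),(210,180),(243,180),(275,215),(300,258),(322,296),(350,314),(385,312),(440,287),(500,257),(563,224)])/4+[310,175]
def res(p):
    P=proj("top",railpts(p)); d=cKDTree(P)
    dense=np.array([np.interp(np.linspace(0,len(P)-1,600),range(len(P)),P[:,k]) for k in(0,1)]).T
    q,i=cKDTree(dense).query(pix); r=(dense[i]-pix).ravel()
    return np.r_[r,P[0]-pix[0],P[-1]-pix[-1]]
g=ray("top",pix.mean(0),.16)
s=least_squares(res,[g[0],g[1],.45],diff_step=1e-4); print(s.x,np.degrees(s.x[2]),np.sqrt((s.fun**2).mean()),"\n",s.fun.round(1))
np.save("rail.npy",s.x)
T=np.array([ray("top",(310+a/4,175+b/4),.141) for a,b in((130,394),(180,477),(118,400),(143,388),(192,470),(165,483))])
c=T[2:].mean(0); d=T[1]-T[0]; print(T, c, np.degrees(np.arctan2(d[1],d[0])),np.linalg.norm(d))
print("scene tab top",proj("scene",c),"rail",proj("scene",railpts(s.x)[[0,-1]]))
print("petri/bottle/vial",ray("top",(310+363/4,175+100/4),.016),ray("top",(310+58/4,175+60/4),.1),ray("top",(310+198/4,175+50/4),.055))
E
```

```text
[0.47184387 0.27035377 0.45494733] 26.066562160155776 0.4111686027559563 
 [ 0.1  0.1  0.1  0.2 -0.1 -0.1  0.1 -0.4  0.9 -0.4  0.5 -0.4  0.4 -0.2
 -0.1  0.3  0.2  0.4 -0.1 -0.2 -0.3 -0.3 -1.   0.3 -0.3  0.3 -1.   0.3]
[[0.39957874 0.36366436 0.141     ]
 [0.36179489 0.34208795 0.141     ]
 [0.3969293  0.3691712  0.141     ]
 [0.4022247  0.35769725 0.141     ]
 [0.36485233 0.336593   0.141     ]
 [0.35920815 0.34891182 0.141     ]] [0.38080362 0.35309332 0.141     ] -150.2715396087488 0.04351047376709472
scene tab top [[360.17439252 239.72513901]] rail [[315.18948839 208.37850869]
 [390.03168212 170.0770086 ]]
petri/bottle/vial [0.56977752 0.22700524 0.016     ] [0.56941365 0.39266705 0.1       ] [0.58717598 0.31895835 0.055     ]
```

```bash
cat >> h.py <<'E'
def plan(wps,start=None,claw=1):
    """wps: (x,y,z mm,yaw,nrows); prints tool-frame rows, straight paths from measured pose; tool kept level"""
    if start is None:
        o=bot.get_obs(); start=[*(o["ee_pos"]*1e3),o["tcp_rot"][2]]
    p=np.array(start,float)
    for x,y,z,yaw,n in wps:
        g=np.array([x,y,z,yaw],float); g[3]=p[3]+(g[3]-p[3]+180)%360-180; p0=p.copy()
        for k in range(1,n+1):
            d=p0+(g-p0)*k/n-p; a=np.radians(p[3]); c,s=np.cos(a),np.sin(a)
            sl=np.round([c*d[0]+s*d[1],s*d[0]-c*d[1],-d[2]],0 if k<n else 1); r=round(-d[3],1)
            p=p+[c*sl[0]+s*sl[1],s*sl[0]-c*sl[1],-sl[2],-r]
            print('{"slide":[%g,%g,%g],"angular":[0,0,%g],"claw":%g},'%(*(sl+0),r+0,claw))
        print("--",p.round(1))
def rl(x,y):  # rail mm -> world mm
    return (w(np.load("rail.npy"),[x/1e3,y/1e3],0)[0,:2]*1e3)
def st():
    o=bot.get_obs(); print("t",round(o["time"],2),"p",(o["ee_pos"]*1e3).round(1),"rpy",o["tcp_rot"].round(1),"q",o["q"].round(0),"F",o["wrist_force"].round(1),"op",round(o["opening"]*1e3,1),"g",round(o["grasp_force"],1))
E
python3 - <<'E'
from h import *
plan([(381,353,250,119.7,10),(381,353,121,119.7,7)])
E
```

```text
{"slide":[-18,-6,0],"angular":[0,0,3.4],"claw":1},
{"slide":[-19,-6,0],"angular":[0,0,3.3],"claw":1},
{"slide":[-19,-4,0],"angular":[0,0,3.4],"claw":1},
{"slide":[-19,-3,0],"angular":[0,0,3.3],"claw":1},
{"slide":[-19,-2,0],"angular":[0,0,3.4],"claw":1},
{"slide":[-19,-1,0],"angular":[0,0,3.4],"claw":1},
{"slide":[-19,1,0],"angular":[0,0,3.3],"claw":1},
{"slide":[-19,1,0],"angular":[0,0,3.4],"claw":1},
{"slide":[-19,3,0],"angular":[0,0,3.3],"claw":1},
{"slide":[-19.3,3.5,-0.3],"angular":[0,0,3.4],"claw":1},
-- [381.  353.  250.  119.7]
{"slide":[0,0,18],"angular":[0,0,0],"claw":1},
{"slide":[0,0,19],"angular":[0,0,0],"claw":1},
{"slide":[0,0,18],"angular":[0,0,0],"claw":1},
{"slide":[0,0,19],"angular":[0,0,0],"claw":1},
{"slide":[0,0,18],"angular":[0,0,0],"claw":1},
{"slide":[0,0,19],"angular":[0,0,0],"claw":1},
{"slide":[0,0,18],"angular":[0,0,0],"claw":1},
-- [381.  353.  121.  119.7]
```

{"method": "play_rows", "body": {"increments": [{"slide": [-18,-6,0],"angular": [0,0,3.4],"claw": 1},{"slide": [-19,-6,0],"angular": [0,0,3.3],"claw": 1},{"slide": [-19,-4,0],"angular": [0,0,3.4],"claw": 1},{"slide": [-19,-3,0],"angular": [0,0,3.3],"claw": 1},{"slide": [-19,-2,0],"angular": [0,0,3.4],"claw": 1},{"slide": [-19,-1,0],"angular": [0,0,3.4],"claw": 1},{"slide": [-19,1,0],"angular": [0,0,3.3],"claw": 1},{"slide": [-19,1,0],"angular": [0,0,3.4],"claw": 1}]}}

```text
time: 0.9
ee_pos: [0.3544, 0.3803, 0.2499]
tcp_rot: [-180.0, 0.0, 126.3]
wrist_force: [0.7, -1.7, 1.0]
opening: 0.0854
grasp_force: 0.0
```

{"method": "play_rows", "body": {"increments": [{"slide": [-19,3,0],"angular": [0,0,3.3],"claw": 1},{"slide": [-19.3,3.5,-0.3],"angular": [0,0,3.4],"claw": 1},{"slide": [0,0,0],"angular": [0,0,0],"claw": 1},{"slide": [0,0,0],"angular": [0,0,0],"claw": 1}]}}

```text
time: 1.3
ee_pos: [0.3811, 0.3531, 0.2503]
tcp_rot: [-180.0, -0.0, 119.7]
wrist_force: [-0.2, -0.5, 0.0]
opening: 0.0852
grasp_force: 0.0
```

```bash
python3 - <<'E'
from h import *
st(); a=snap("scene","s1"); cv2.imwrite("pics/s1c.png",cv2.resize(a[120:330,230:500,::-1],None,fx=2.8,fy=2.8,interpolation=cv2.INTER_CUBIC))
p=np.load("rail.npy")
print((proj("scene",railpts(p)[[0,12,20,30,-1]])-[230,120])*2.8, (proj("scene",[.3808,.3531,.141])-[230,120])*2.8)
E
```

```text
t 1.3 p [381.1 353.1 250.3] rpy [-180.    -0.   119.7] q [ 43.   1.   6.  95.   0. 103.] F [-0.2 -0.5  0. ] op 85.2 g 0.0
[[238.5305675  247.45982433]
 [280.49708166 203.97171238]
 [342.93559741 211.54250381]
 [413.17058294 209.55780017]
 [448.08870993 140.21562407]] [[364.48521294 335.23803454]]
```

View pics/s1c.png

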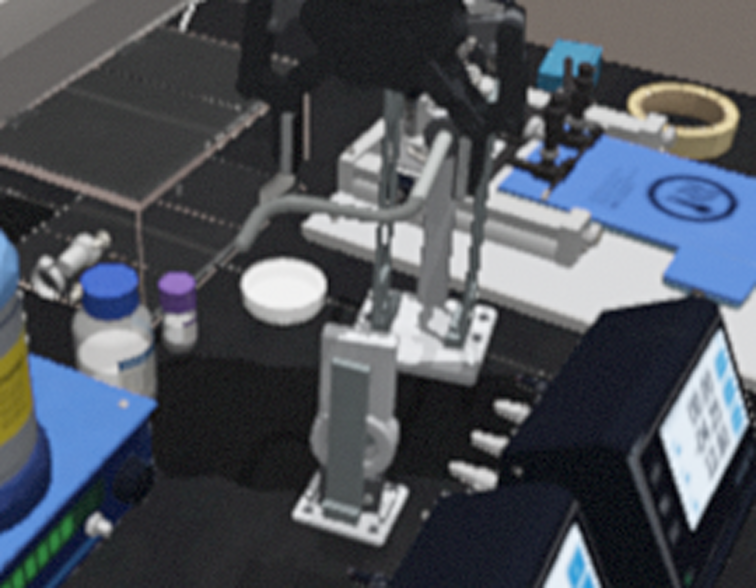

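The crop shows the tab free between the cheeks, top at about (360,328) against (364,335) projected, and the rail matches its projection. The wrist reading gives yaw = q1 − q6 + 180, so I need the other half-turn grip (yaw −60.3) to keep joint 6 in range at the first corner.

{"method": "play_rows", "body": {"increments": [{"slide": [0,0,0],"angular": [0,0,-7.5],"claw": 1},{"slide": [0,0,0],"angular": [0,0,-7.5],"claw": 1},{"slide": [0,0,0],"angular": [0,0,-7.5],"claw": 1},{"slide": [0,0,0],"angular": [0,0,-7.5],"claw": 1},{"slide": [0,0,0],"angular": [0,0,-7.5],"claw": 1},{"slide": [0,0,0],"angular": [0,0,-7.5],"claw": 1},{"slide": [0,0,0],"angular": [0,0,-7.5],"claw": 1},{"slide": [0,0,0],"angular": [0,0,-7.5],"claw": 1}]}}

```text
time: 2.15
ee_pos: [0.3804, 0.3539, 0.2505]
tcp_rot: [-180.0, -0.0, -179.9]
wrist_force: [-0.3, 0.2, 0.9]
opening: 0.0855
grasp_force: 0.0
```

{"method": "play_rows", "body": {"increments": [{"slide": [0,0,0],"angular": [0,0,-7.5],"claw": 1},{"slide": [0,0,0],"angular": [0,0,-7.5],"claw": 1},{"slide": [0,0,0],"angular": [0,0,-7.5],"claw": 1},{"slide": [0,0,0],"angular": [0,0,-7.5],"claw": 1},{"slide": [0,0,0],"angular": [0,0,-7.5],"claw": 1},{"slide": [0,0,0],"angular": [0,0,-7.5],"claw": 1},{"slide": [0,0,0],"angular": [0,0,-7.5],"claw": 1},{"slide": [0,0,0],"angular": [0,0,-7.5],"claw": 1}]}}

```text
time: 2.95
ee_pos: [0.3804, 0.3539, 0.2505]
tcp_rot: [180.0, -0.0, -119.9]
wrist_force: [-0.8, 0.3, -0.7]
opening: 0.0853
grasp_force: 0.0
```

{"method": "play_rows", "body": {"increments": [{"slide": [0,0,0],"angular": [0,0,-7.5],"claw": 1},{"slide": [0,0,0],"angular": [0,0,-7.5],"claw": 1},{"slide": [0,0,0],"angular": [0,0,-7.5],"claw": 1},{"slide": [0,0,0],"angular": [0,0,-7.5],"claw": 1},{"slide": [0,0,0],"angular": [0,0,-7.5],"claw": 1},{"slide": [0,0,0],"angular": [0,0,-7.5],"claw": 1},{"slide": [0,0,0],"angular": [0,0,-7.5],"claw": 1},{"slide": [0,0,0],"angular": [0,0,-7.5],"claw": 1}]}}

```text
time: 3.75
ee_pos: [0.3804, 0.3539, 0.2504]
tcp_rot: [180.0, 0.0, -59.9]
wrist_force: [0.5, -0.3, 0.3]
opening: 0.085
grasp_force: 0.0
```

{"method": "play_rows", "body": {"increments": [{"slide": [0,0,18],"angular": [0,0,0],"claw": 1},{"slide": [0,0,19],"angular": [0,0,0],"claw": 1},{"slide": [0,0,18],"angular": [0,0,0],"claw": 1},{"slide": [0,0,19],"angular": [0,0,0],"claw": 1},{"slide": [0,0,18],"angular": [0,0,0],"claw": 1},{"slide": [0,0,18],"angular": [0,0,0],"claw": 1},{"slide": [0,0,18],"angular": [0,0,0],"claw": 1},{"slide": [0,0,0],"angular": [0,0,0],"claw": 1}]}}

```text
time: 4.55
ee_pos: [0.3795, 0.3529, 0.1201]
tcp_rot: [179.8, -0.0, -60.2]
wrist_force: [-0.8, -0.8, -0.2]
opening: 0.0853
grasp_force: 0.0
```

{"method": "play_rows", "body": {"increments": [{"slide": [0,0,0],"angular": [0,0,0],"claw": -1},{"slide": [0,0,0],"angular": [0,0,0],"claw": -1},{"slide": [0,0,0],"angular": [0,0,0],"claw": -1},{"slide": [0,0,0],"angular": [0,0,0],"claw": -1},{"slide": [0,0,0],"angular": [0,0,0],"claw": -1},{"slide": [0,0,0],"angular": [0,0,0],"claw": -1},{"slide": [0,0,0],"angular": [0,0,0],"claw": -1},{"slide": [0,0,0],"angular": [0,0,0],"claw": -1}], "squeeze": 50}}

```text
time: 5.35
ee_pos: [0.3817, 0.3538, 0.1239]
tcp_rot: [-179.9, 0.0, -60.3]
wrist_force: [1.1, 1.5, 6.2]
opening: 0.0435
grasp_force: 51.1
```

```bash
python3 - <<'E'
from h import *
st()
E
```

```text
t 5.35 p [381.7 353.8 123.9] rpy [-179.9    0.   -60.3] q [ 43.   0.  -9.  81.   0. -77.] F [1.1 1.5 6.2] op 43.5 g 51.1
```

{"method": "play_rows", "body": {"increments": [{"slide": [0,0,-10],"angular": [0,0,0],"claw": -1},{"slide": [0,0,-18],"angular": [0,0,0],"claw": -1},{"slide": [0,0,-22],"angular": [0,0,0],"claw": -1},{"slide": [0,0,-22],"angular": [0,0,0],"claw": -1},{"slide": [0,0,-22],"angular": [0,0,0],"claw": -1},{"slide": [0,0,-22],"angular": [0,0,0],"claw": -1},{"slide": [0,0,-18],"angular": [0,0,0],"claw": -1},{"slide": [0,0,-8],"angular": [0,0,0],"claw": -1}]}}

```text
time: 6.15
ee_pos: [0.3811, 0.3532, 0.2664]
tcp_rot: [-179.9, 0.0, -60.3]
wrist_force: [0.1, -0.1, -3.8]
opening: 0.0434
grasp_force: 51.8
```

```bash
python3 - <<'E'
from h import *
st()
a=rl(45,118); plan([(*a,264,-63.9,8),(*a,223,-63.9,3),(*a,223,-63.9,1)],claw=-1)
E
```

```text
t 6.15 p [381.1 353.2 266.4] rpy [-179.9    0.   -60.3] q [ 43.   1.   8.  97.  -0. -77.] F [ 0.1 -0.1 -3.8] op 43.4 g 51.8
{"slide":[0,-11,0],"angular":[0,0,0.5],"claw":-1},
{"slide":[0,-12,1],"angular":[0,0,0.4],"claw":-1},
{"slide":[0,-11,0],"angular":[0,0,0.5],"claw":-1},
{"slide":[0,-11,0],"angular":[0,0,0.4],"claw":-1},
{"slide":[0,-11,1],"angular":[0,0,0.5],"claw":-1},
{"slide":[0,-12,0],"angular":[0,0,0.4],"claw":-1},
{"slide":[0,-11,0],"angular":[0,0,0.5],"claw":-1},
{"slide":[-0.5,-11.1,0.4],"angular":[0,0,0.4],"claw":-1},
-- [460.4 396.1 264.  -63.9]
{"slide":[0,0,14],"angular":[0,0,0],"claw":-1},
{"slide":[0,0,13],"angular":[0,0,0],"claw":-1},
{"slide":[0,0,14],"angular":[0,0,0],"claw":-1},
-- [460.4 396.1 223.  -63.9]
{"slide":[0,0,0],"angular":[0,0,0],"claw":-1},
-- [460.4 396.1 223.  -63.9]
```

{"method": "play_rows", "body": {"increments": [{"slide": [0,-11,0],"angular": [0,0,0.5],"claw": -1},{"slide": [0,-12,1],"angular": [0,0,0.4],"claw": -1},{"slide": [0,-11,0],"angular": [0,0,0.5],"claw": -1},{"slide": [0,-11,0],"angular": [0,0,0.4],"claw": -1},{"slide": [0,-11,1],"angular": [0,0,0.5],"claw": -1},{"slide": [0,-12,0],"angular": [0,0,0.4],"claw": -1},{"slide": [0,-11,0],"angular": [0,0,0.5],"claw": -1},{"slide": [-0.5,-11,0.4],"angular": [0,0,0.4],"claw": -1}]}}

```text
time: 6.95
ee_pos: [0.4612, 0.3964, 0.2616]
tcp_rot: [180.0, -0.0, -63.9]
wrist_force: [0.2, -0.0, -3.1]
opening: 0.0434
grasp_force: 51.8
```

{"method": "play_rows", "body": {"increments": [{"slide": [0,0,14],"angular": [0,0,0],"claw": -1},{"slide": [0,0,13],"angular": [0,0,0],"claw": -1},{"slide": [0,0,14],"angular": [0,0,0],"claw": -1},{"slide": [0,0,0],"angular": [0,0,0],"claw": -1},{"slide": [0,0,0],"angular": [0,0,0],"claw": -1},{"slide": [0,0,0],"angular": [0,0,0],"claw": -1}]}}

```text
time: 7.55
ee_pos: [0.4606, 0.3963, 0.222]
tcp_rot: [-179.9, 0.0, -63.9]
wrist_force: [0.9, 0.1, -3.0]
opening: 0.0432
grasp_force: 52.5
```

```bash
python3 - <<'E'
from h import *
st(); a=snap("scene","s2"); cv2.imwrite("pics/s2c.png",cv2.resize(a[100:300,220:460,::-1],None,fx=3,fy=3,interpolation=cv2.INTER_CUBIC))
p=np.load("rail.npy"); e=bot.get_obs()["ee_pos"]
print("tip",(proj("scene",railpts(p)[0])-[220,100])*3,"eye",(proj("scene",e-[0,0,.063])-[220,100])*3,"foot",(proj("scene",e-[0,0,.118])-[220,100])*3)
E
```

```text
t 7.55 p [460.6 396.3 222. ] rpy [-179.9    0.   -63.9] q [ 41.  12.  15.  93.  -0. -75.] F [ 0.9  0.1 -3. ] op 43.2 g 52.5
tip [[285.56846518 325.13552607]] eye [[261.47977134 363.20632633]] foot [[262.93851164 441.30674011]]
```

View pics/s2c.png

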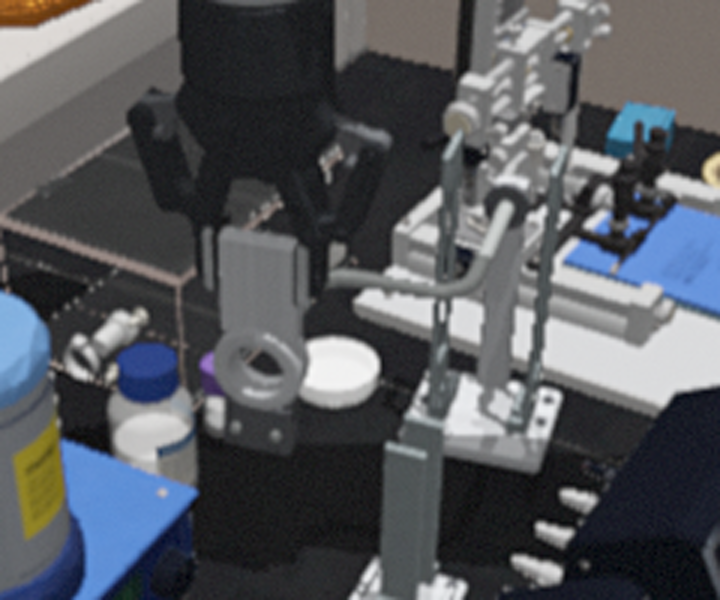

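The crop shows the carrier held upright, eye centre at about (262,368) against (261,363) projected, and the tip hidden just behind the tab as expected. I'll thread it along leg 1.

```bash
python3 - <<'E'
from h import *
wp=[(*rl(45,42),223.5,-63.9,8)]
for k in range(1,13):
    a=np.radians(7.5*k); wp.append((*rl(23+22*np.cos(a),42-22*np.sin(a)),223.5,-63.9-7.5*k,1))
wp.append((*rl(0,20),223.5,-153.9,3))
plan(wp,claw=-1)
E
```

```text
{"slide":[10,0,0],"angular":[0,0,0],"claw":-1},
{"slide":[9,0,0],"angular":[0,0,0],"claw":-1},
{"slide":[10,0,-1],"angular":[0,0,0],"claw":-1},
{"slide":[9,0,0],"angular":[0,0,0],"claw":-1},
{"slide":[10,0,0],"angular":[0,0,0],"claw":-1},
{"slide":[9,0,0],"angular":[0,0,0],"claw":-1},
{"slide":[10,0,0],"angular":[0,0,0],"claw":-1},
{"slide":[9.1,0.2,-0.4],"angular":[0,0,0],"claw":-1},
-- [493.8 327.9 223.5 -63.9]
{"slide":[2.9,0.2,0],"angular":[0,0,7.5],"claw":-1},
-- [494.9 325.2 223.5 -71.4]
{"slide":[2.8,0.2,0],"angular":[0,0,7.5],"claw":-1},
-- [495.6 322.5 223.5 -78.9]
{"slide":[2.9,0.2,0],"angular":[0,0,7.5],"claw":-1},
-- [496.  319.6 223.5 -86.4]
{"slide":[2.9,0.2,0],"angular":[0,0,7.5],"claw":-1},
-- [496.  316.7 223.5 -93.9]
{"slide":[2.9,0.2,0],"angular":[0,0,7.5],"claw":-1},
-- [ 495.6  313.8  223.5 -101.4]
{"slide":[2.8,0.2,0],"angular":[0,0,7.5],"claw":-1},
-- [ 494.8  311.1  223.5 -108.9]
{"slide":[2.9,0.2,0],"angular":[0,0,7.5],"claw":-1},
-- [ 493.7  308.4  223.5 -116.4]
{"slide":[2.9,0.2,0],"angular":[0,0,7.5],"claw":-1},
-- [ 492.3  305.9  223.5 -123.9]
{"slide":[2.8,0.2,0],"angular":[0,0,7.5],"claw":-1},
-- [ 490.5  303.7  223.5 -131.4]
{"slide":[2.9,0.1,0],"angular":[0,0,7.5],"claw":-1},
-- [ 488.5  301.6  223.5 -138.9]
{"slide":[2.9,0.2,0],"angular":[0,0,7.5],"claw":-1},
-- [ 486.2  299.8  223.5 -146.4]
{"slide":[2.9,0.2,0],"angular":[0,0,7.5],"claw":-1},
-- [ 483.7  298.4  223.5 -153.9]
{"slide":[8,0,0],"angular":[0,0,0],"claw":-1},
{"slide":[7,0,0],"angular":[0,0,0],"claw":-1},
{"slide":[8,0,0],"angular":[0,0,0],"claw":-1},
-- [ 463.   288.3  223.5 -153.9]
```

{"method": "play_rows", "body": {"increments": [{"slide": [10,0,0],"angular": [0,0,0],"claw": -1},{"slide": [9,0,0],"angular": [0,0,0],"claw": -1},{"slide": [10,0,-1],"angular": [0,0,0],"claw": -1},{"slide": [9,0,0],"angular": [0,0,0],"claw": -1},{"slide": [10,0,0],"angular": [0,0,0],"claw": -1},{"slide": [0,0,0],"angular": [0,0,0],"claw": -1}]}}

```text
time: 8.2
ee_pos: [0.482, 0.3516, 0.2223]
tcp_rot: [-180.0, -0.0, -64.0]
wrist_force: [0.3, -0.4, -2.0]
opening: 0.0434
grasp_force: 52.4
```

```bash
python3 - <<'E'
from h import *
st(); a=snap("top","t3")
s=snap("scene","s3")
A=cv2.resize(a[190:270,330:430,::-1],None,fx=4,fy=4,interpolation=cv2.INTER_CUBIC)
B=cv2.resize(s[160:240,270:370,::-1],None,fx=4,fy=4,interpolation=cv2.INTER_CUBIC)
cv2.imwrite("pics/c3.png",np.hstack([A,B]))
p=np.load("rail.npy"); e=bot.get_obs()["ee_pos"]
print("tip top",(proj("top",railpts(p)[0])-[330,190])*4,"scene",(proj("scene",railpts(p)[0])-[270,160])*4+[400,0],"eye",(proj("scene",e-[0,0,.063])-[270,160])*4+[400,0])
E
```

```text
t 8.2 p [482.  351.6 222.3] rpy [-180.   -0.  -64.] q [ 36.  11.  14.  93.  -0. -80.] F [ 0.3 -0.4 -2. ] op 43.4 g 52.4
tip top [[ 51.84848086 158.05151787]] scene [[580.75795358 193.51403475]] eye [[589.2969846  182.41822502]]
```

View pics/c3.png

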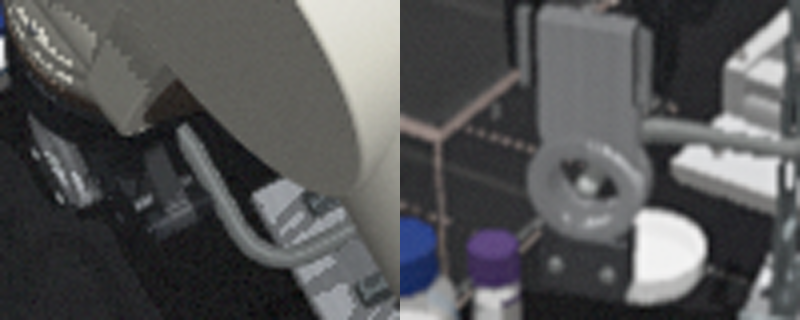

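In the right half the rod tip shows at (588,185), in the middle of the eye's hole at (588,187), so the eye is threaded and centred. I'll carry on round the corner.

{"method": "play_rows", "body": {"increments": [{"slide": [9,0,0],"angular": [0,0,0],"claw": -1},{"slide": [10,0,0],"angular": [0,0,0],"claw": -1},{"slide": [9,0.2,-0.4],"angular": [0,0,0],"claw": -1},{"slide": [0,0,0],"angular": [0,0,0],"claw": -1}]}}

```text
time: 8.7
ee_pos: [0.4941, 0.3265, 0.2227]
tcp_rot: [-180.0, -0.0, -64.0]
wrist_force: [-1.2, 0.8, -3.4]
opening: 0.0433
grasp_force: 52.4
```

{"method": "play_rows", "body": {"increments": [{"slide": [2.9,0.2,0],"angular": [0,0,7.5],"claw": -1},{"slide": [2.9,0.2,0],"angular": [0,0,7.5],"claw": -1},{"slide": [2.9,0.2,0],"angular": [0,0,7.5],"claw": -1},{"slide": [2.9,0.2,0],"angular": [0,0,7.5],"claw": -1},{"slide": [2.9,0.2,0],"angular": [0,0,7.5],"claw": -1},{"slide": [2.9,0.2,0],"angular": [0,0,7.5],"claw": -1}]}}

```text
time: 9.3
ee_pos: [0.4945, 0.3106, 0.2226]
tcp_rot: [180.0, 0.0, -109.2]
wrist_force: [0.2, -1.0, -3.0]
opening: 0.0432
grasp_force: 52.5
```

{"method": "play_rows", "body": {"increments": [{"slide": [2.9,0.2,0],"angular": [0,0,7.5],"claw": -1},{"slide": [2.9,0.2,0],"angular": [0,0,7.5],"claw": -1},{"slide": [2.9,0.2,0],"angular": [0,0,7.5],"claw": -1},{"slide": [2.9,0.2,0],"angular": [0,0,7.5],"claw": -1},{"slide": [2.9,0.2,0],"angular": [0,0,7.5],"claw": -1},{"slide": [2.9,0.2,0],"angular": [0,0,7.5],"claw": -1}]}}

```text
time: 9.9
ee_pos: [0.4832, 0.2979, 0.2226]
tcp_rot: [180.0, 0.0, -154.2]
wrist_force: [0.4, 0.2, -2.9]
opening: 0.0432
grasp_force: 52.5
```

{"method": "play_rows", "body": {"increments": [{"slide": [8,0,0],"angular": [0,0,0],"claw": -1},{"slide": [7,0,0],"angular": [0,0,0],"claw": -1},{"slide": [8,0,0],"angular": [0,0,0],"claw": -1},{"slide": [0,0,0],"angular": [0,0,0],"claw": -1},{"slide": [0,0,0],"angular": [0,0,0],"claw": -1}]}}

```text
time: 10.4
ee_pos: [0.4625, 0.2879, 0.2228]
tcp_rot: [180.0, 0.0, -153.8]
wrist_force: [-0.1, 0.2, -2.8]
opening: 0.0433
grasp_force: 52.4
```

```bash
python3 - <<'E'
from h import *
st(); print(rl(0,20))
s=snap("scene","s4")
cv2.imwrite("pics/s4c.png",cv2.resize(s[110:270,250:450,::-1],None,fx=3.5,fy=3.5,interpolation=cv2.INTER_CUBIC))
E
```

```text
t 10.4 p [462.5 287.9 222.8] rpy [ 180.     0.  -153.8] q [32.  4.  6. 92. -0.  6.] F [-0.1  0.2 -2.8] op 43.3 g 52.4
[463.05557347 288.31945443]
```

View pics/s4c.png

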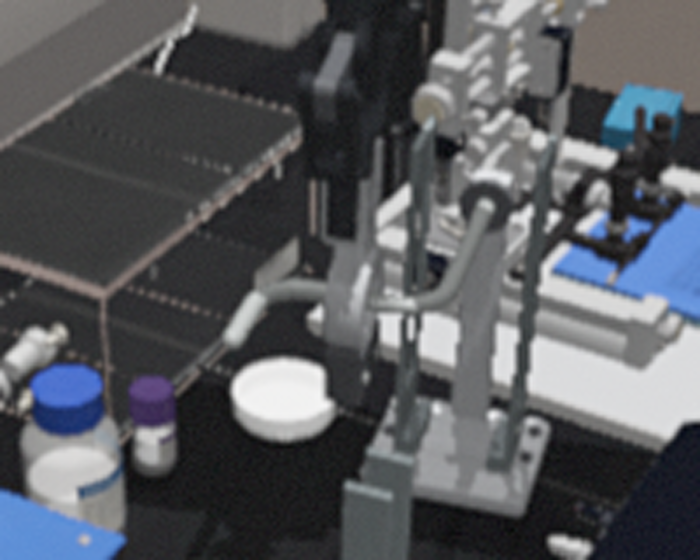

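The crop shows the carrier on the middle leg at about (350,310) with the rod passing through the eye. Next I'll lower it until the rod takes its weight.

{"method": "play_rows", "body": {"increments": [{"slide": [0,0,4],"angular": [0,0,0],"claw": -1},{"slide": [0,0,4],"angular": [0,0,0],"claw": -1},{"slide": [0,0,1.5],"angular": [0,0,0],"claw": -1},{"slide": [0,0,0],"angular": [0,0,0],"claw": -1},{"slide": [0,0,0],"angular": [0,0,0],"claw": -1}]}}

```text
time: 10.95
ee_pos: [0.4626, 0.2879, 0.213]
tcp_rot: [-180.0, -0.0, -153.9]
wrist_force: [0.2, 0.2, -2.5]
opening: 0.0434
grasp_force: 52.4
```

{"method": "play_rows", "body": {"increments": [{"slide": [0,0,1],"angular": [0,0,0],"claw": -1},{"slide": [0,0,0],"angular": [0,0,0],"claw": -1},{"slide": [0,0,0],"angular": [0,0,0],"claw": -1}]}}

```text
time: 11.25
ee_pos: [0.4626, 0.2879, 0.2121]
tcp_rot: [-180.0, 0.0, -153.9]
wrist_force: [0.1, -0.2, -2.6]
opening: 0.043
grasp_force: 52.4
```

{"method": "play_rows", "body": {"increments": [{"slide": [0,0,1],"angular": [0,0,0],"claw": -1},{"slide": [0,0,0],"angular": [0,0,0],"claw": -1},{"slide": [0,0,0],"angular": [0,0,0],"claw": -1}]}}

```text
time: 11.55
ee_pos: [0.4627, 0.2879, 0.2117]
tcp_rot: [180.0, 0.1, -153.9]
wrist_force: [-0.5, -1.0, 4.3]
opening: 0.0434
grasp_force: 53.0
```

{"method": "play_rows", "body": {"increments": [{"slide": [0,0,-0.5],"angular": [0,0,0],"claw": 0.1},{"slide": [0,0,0],"angular": [0,0,0],"claw": 0.3},{"slide": [0,0,0],"angular": [0,0,0],"claw": 0.6},{"slide": [0,0,0],"angular": [0,0,0],"claw": 1},{"slide": [0,0,0],"angular": [0,0,0],"claw": 1},{"slide": [0,0,0],"angular": [0,0,0],"claw": 1},{"slide": [0,0,0],"angular": [0,0,0],"claw": 1},{"slide": [0,0,0],"angular": [0,0,0],"claw": 1}]}}

```text
time: 12.35
ee_pos: [0.4626, 0.2879, 0.2116]
tcp_rot: [-180.0, -0.0, -153.9]
wrist_force: [1.2, -0.4, 0.0]
opening: 0.085
grasp_force: 0.0
```

{"method": "play_rows", "body": {"increments": [{"slide": [0,0,0],"angular": [0,0,0],"claw": 1},{"slide": [0,0,0],"angular": [0,0,0],"claw": 1},{"slide": [0,0,0],"angular": [0,0,0],"claw": 1},{"slide": [0,0,0],"angular": [0,0,0],"claw": 1},{"slide": [0,0,0],"angular": [0,0,0],"claw": 1},{"slide": [0,0,0],"angular": [0,0,0],"claw": 1}]}}

```text
time: 12.95
ee_pos: [0.4626, 0.2879, 0.2116]
tcp_rot: [180.0, 0.0, -153.9]
wrist_force: [0.2, -0.1, 0.3]
opening: 0.0856
grasp_force: 0.0
```

```bash
python3 - <<'E'
from h import *
st()
s=snap("scene","s5")
B=s[110:270,250:450,::-1]
p=np.load("rail.npy"); c=w(p,[0,.02],0)[0]; 
for z in(.094,.149,.229):
    u=proj("scene",c+[0,0,z])[0]; print(z,(u-[250,110])*3.5)
cv2.imwrite("pics/s5c.png",cv2.resize(B,None,fx=3.5,fy=3.5,interpolation=cv2.INTER_CUBIC))
E
```

```text
t 12.95 p [462.6 287.9 211.6] rpy [ 180.     0.  -153.9] q [32.  4.  4. 91.  0.  6.] F [ 0.2 -0.1  0.3] op 85.6 g 0.0
0.094 [347.73250269 403.63542615]
0.149 [351.62217515 316.46900105]
0.229 [357.82968422 177.36053356]
```

View pics/s5c.png

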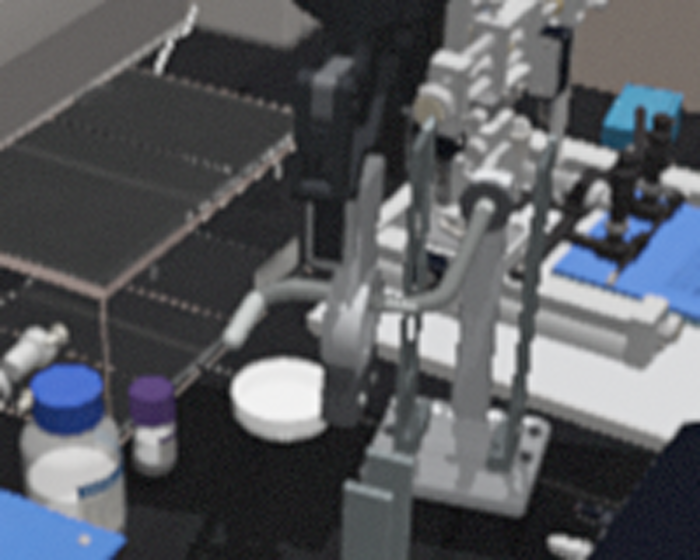

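The crop shows it hanging free: tab top at about (373,157), foot at about (342,425), and no finger contact (grip and wrist force are zero). With the jaws open they clear the tab all round, so I'll turn 90° in place and close on the flat faces.

{"method": "play_rows", "body": {"increments": [{"slide": [0,0,0],"angular": [0,0,7.5],"claw": 1},{"slide": [0,0,0],"angular": [0,0,7.5],"claw": 1},{"slide": [0,0,0],"angular": [0,0,7.5],"claw": 1},{"slide": [0,0,0],"angular": [0,0,7.5],"claw": 1},{"slide": [0,0,0],"angular": [0,0,7.5],"claw": 1},{"slide": [0,0,0],"angular": [0,0,7.5],"claw": 1}]}}

```text
time: 13.6
ee_pos: [0.4626, 0.2879, 0.2116]
tcp_rot: [180.0, -0.0, 160.8]
wrist_force: [0.9, 0.2, 0.7]
opening: 0.0855
grasp_force: 0.0
```

{"method": "play_rows", "body": {"increments": [{"slide": [0,0,0],"angular": [0,0,7.5],"claw": 1},{"slide": [0,0,0],"angular": [0,0,7.5],"claw": 1},{"slide": [0,0,0],"angular": [0,0,7.5],"claw": 1},{"slide": [0,0,0],"angular": [0,0,7.5],"claw": 1},{"slide": [0,0,0],"angular": [0,0,7.5],"claw": 1},{"slide": [0,0,0],"angular": [0,0,7.5],"claw": 1},{"slide": [0,0,0],"angular": [0,0,0],"claw": 1},{"slide": [0,0,0],"angular": [0,0,0],"claw": 1}]}}

```text
time: 14.4
ee_pos: [0.4626, 0.2879, 0.2116]
tcp_rot: [180.0, 0.0, 116.3]
wrist_force: [-0.4, 0.2, 0.0]
opening: 0.0853
grasp_force: 0.0
```

{"method": "play_rows", "body": {"increments": [{"slide": [0,0,0],"angular": [0,0,0],"claw": 0.3},{"slide": [0,0,0],"angular": [0,0,0],"claw": 0},{"slide": [0,0,0],"angular": [0,0,0],"claw": -0.2},{"slide": [0,0,0],"angular": [0,0,0],"claw": -0.4},{"slide": [0,0,0],"angular": [0,0,0],"claw": -0.6},{"slide": [0,0,0],"angular": [0,0,0],"claw": -1},{"slide": [0,0,0],"angular": [0,0,0],"claw": -1},{"slide": [0,0,0],"angular": [0,0,0],"claw": -1}]}}

```text
time: 15.2
ee_pos: [0.4626, 0.288, 0.2117]
tcp_rot: [180.0, -0.0, 116.1]
wrist_force: [-0.4, 0.6, 0.6]
opening: 0.0115
grasp_force: 49.9
```

{"method": "play_rows", "body": {"increments": [{"slide": [0,0,0],"angular": [0,0,0],"claw": -1},{"slide": [0,0,0],"angular": [0,0,0],"claw": -1},{"slide": [0,0,0],"angular": [0,0,0],"claw": -1}]}}

```text
time: 15.5
ee_pos: [0.4626, 0.2879, 0.2117]
tcp_rot: [180.0, -0.0, 116.1]
wrist_force: [0.2, 0.7, 1.3]
opening: 0.0114
grasp_force: 50.0
```

```bash
python3 - <<'E'
from h import *
st()
s=snap("scene","s6")
cv2.imwrite("pics/s6c.png",cv2.resize(s[110:270,250:450,::-1],None,fx=3.5,fy=3.5,interpolation=cv2.INTER_CUBIC))
E
```

```text
t 15.5 p [462.6 287.9 211.7] rpy [180.   -0.  116.1] q [32.  4.  4. 91.  0. 96.] F [0.2 0.7 1.3] op 11.4 g 50.0
```

View pics/s6c.png

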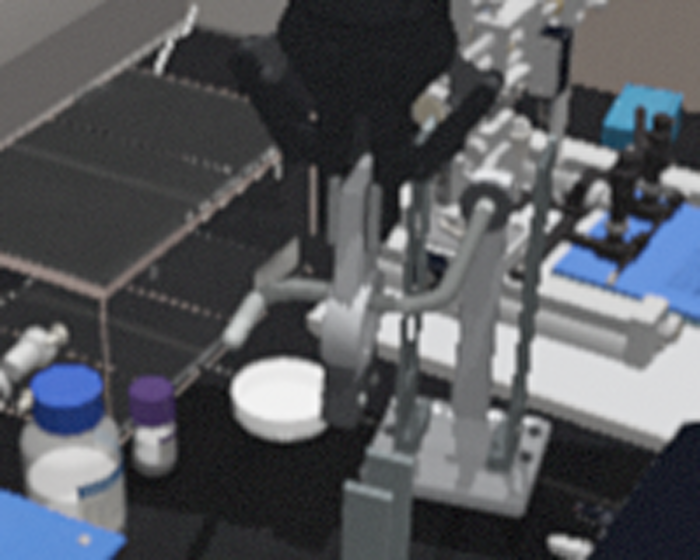

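Opening is 11.4 mm, so the tab (12 mm thick) is held by its flat faces. I'll raise it clear of the rod and run round the second corner.

```bash
python3 - <<'E'
from h import *
x=116.1
wp=[(*rl(0,20),222.5,x,3),(*rl(-23,20),222.5,x,3)]
for k in range(1,13):
    a=np.radians(7.5*k); wp.append((*rl(-23-22*np.sin(a),-2+22*np.cos(a)),222.5,x+7.5*k,1))
wp.append((*rl(-45,-40),222.5,206.1,4));wp.append((*rl(-45,-74),222.5,206.1,5))
plan(wp,claw=-1)
E
```

```text
{"slide":[0,0,-4],"angular":[0,0,0],"claw":-1},
{"slide":[0,0,-3],"angular":[0,0,0],"claw":-1},
{"slide":[0.1,0.6,-3.9],"angular":[0,0,0],"claw":-1},
-- [463.1 288.3 222.5 116.1]
{"slide":[0,-8,0],"angular":[0,0,0],"claw":-1},
{"slide":[0,-7,0],"angular":[0,0,0],"claw":-1},
{"slide":[0,-8,0],"angular":[0,0,0],"claw":-1},
-- [442.5 278.2 222.5 116.1]
{"slide":[-0.1,-2.9,0],"angular":[0,0,-7.5],"claw":-1},
-- [439.9 276.8 222.5 123.6]
{"slide":[-0.2,-2.9,0],"angular":[0,0,-7.5],"claw":-1},
-- [437.6 275.1 222.5 131.1]
{"slide":[-0.2,-2.9,0],"angular":[0,0,-7.5],"claw":-1},
-- [435.5 273.  222.5 138.6]
{"slide":[-0.2,-2.8,0],"angular":[0,0,-7.5],"claw":-1},
-- [433.8 270.8 222.5 146.1]
{"slide":[-0.2,-2.9,0],"angular":[0,0,-7.5],"claw":-1},
-- [432.4 268.2 222.5 153.6]
{"slide":[-0.2,-2.9,0],"angular":[0,0,-7.5],"claw":-1},
-- [431.3 265.6 222.5 161.1]
{"slide":[-0.2,-2.9,0],"angular":[0,0,-7.5],"claw":-1},
-- [430.5 262.7 222.5 168.6]
{"slide":[-0.1,-2.8,0],"angular":[0,0,-7.5],"claw":-1},
-- [430.1 260.  222.5 176.1]
{"slide":[-0.2,-2.9,0],"angular":[0,0,-7.5],"claw":-1},
-- [430.1 257.1 222.5 183.6]
{"slide":[-0.2,-2.9,0],"angular":[0,0,-7.5],"claw":-1},
-- [430.5 254.2 222.5 191.1]
{"slide":[-0.2,-2.8,0],"angular":[0,0,-7.5],"claw":-1},
-- [431.2 251.5 222.5 198.6]
{"slide":[-0.2,-2.9,0],"angular":[0,0,-7.5],"claw":-1},
-- [432.3 248.8 222.5 206.1]
{"slide":[0,-10,0],"angular":[0,0,0],"claw":-1},
{"slide":[0,-9,0],"angular":[0,0,0],"claw":-1},
{"slide":[0,-10,0],"angular":[0,0,0],"claw":-1},
{"slide":[0.1,-9,0],"angular":[0,0,0],"claw":-1},
-- [448.9 214.6 222.5 206.1]
{"slide":[0,-7,0],"angular":[0,0,0],"claw":-1},
{"slide":[0,-7,0],"angular":[0,0,0],"claw":-1},
{"slide":[0,-6,0],"angular":[0,0,0],"claw":-1},
{"slide":[0,-7,0],"angular":[0,0,0],"claw":-1},
{"slide":[0,-7,0],"angular":[0,0,0],"claw":-1},
-- [463.9 184.1 222.5 206.1]
```

{"method": "play_rows", "body": {"increments": [{"slide": [0,0,-4],"angular": [0,0,0],"claw": -1},{"slide": [0,0,-3],"angular": [0,0,0],"claw": -1},{"slide": [0,0.6,-4],"angular": [0,0,0],"claw": -1},{"slide": [0,0,0],"angular": [0,0,0],"claw": -1},{"slide": [0,-8,0],"angular": [0,0,0],"claw": -1},{"slide": [0,-7,0],"angular": [0,0,0],"claw": -1},{"slide": [0,-8,0],"angular": [0,0,0],"claw": -1},{"slide": [0,0,0],"angular": [0,0,0],"claw": -1}]}}

```text
time: 16.35
ee_pos: [0.4415, 0.2775, 0.2229]
tcp_rot: [180.0, -0.0, 116.1]
wrist_force: [1.0, -0.2, -2.4]
opening: 0.0117
grasp_force: 49.4
```

{"method": "play_rows", "body": {"increments": [{"slide": [-0.2,-2.9,0],"angular": [0,0,-7.5],"claw": -1},{"slide": [-0.2,-2.9,0],"angular": [0,0,-7.5],"claw": -1},{"slide": [-0.2,-2.9,0],"angular": [0,0,-7.5],"claw": -1},{"slide": [-0.2,-2.9,0],"angular": [0,0,-7.5],"claw": -1},{"slide": [-0.2,-2.9,0],"angular": [0,0,-7.5],"claw": -1},{"slide": [-0.2,-2.9,0],"angular": [0,0,-7.5],"claw": -1}]}}

```text
time: 16.95
ee_pos: [0.4311, 0.2651, 0.2227]
tcp_rot: [180.0, 0.0, 161.4]
wrist_force: [0.1, -0.2, -2.2]
opening: 0.0115
grasp_force: 49.4
```

{"method": "play_rows", "body": {"increments": [{"slide": [-0.2,-2.9,0],"angular": [0,0,-7.5],"claw": -1},{"slide": [-0.2,-2.9,0],"angular": [0,0,-7.5],"claw": -1},{"slide": [-0.2,-2.9,0],"angular": [0,0,-7.5],"claw": -1},{"slide": [-0.2,-2.9,0],"angular": [0,0,-7.5],"claw": -1},{"slide": [-0.2,-2.9,0],"angular": [0,0,-7.5],"claw": -1},{"slide": [-0.2,-2.9,0],"angular": [0,0,-7.5],"claw": -1},{"slide": [0,0,0],"angular": [0,0,0],"claw": -1},{"slide": [0,0,0],"angular": [0,0,0],"claw": -1}]}}

```text
time: 17.75
ee_pos: [0.4323, 0.2483, 0.2226]
tcp_rot: [180.0, 0.0, -154.1]
wrist_force: [-0.6, -0.3, -3.3]
opening: 0.0114
grasp_force: 49.4
```

```bash
python3 - <<'E'
from h import *
st()
s=snap("scene","s7")
plan([(*rl(-45,-40),222.5,206.1,4),(*rl(-45,-74),222.5,206.1,5)],claw=-1)
cv2.imwrite("pics/s7c.png",cv2.resize(s[110:270,250:450,::-1],None,fx=3.5,fy=3.5,interpolation=cv2.INTER_CUBIC))
E
```

```text
t 17.75 p [432.3 248.3 222.6] rpy [ 180.     0.  -154.1] q [30. -3. -1. 92.  0.  4.] F [-0.6 -0.3 -3.3] op 11.4 g 49.4
{"slide":[0,-9,0],"angular":[0,0,0],"claw":-1},
{"slide":[0,-10,0],"angular":[0,0,-0.1],"claw":-1},
{"slide":[0,-9,0],"angular":[0,0,0],"claw":-1},
{"slide":[-0.2,-9.6,0.1],"angular":[0,0,-0.1],"claw":-1},
-- [ 449.   214.6  222.5 -153.9]
{"slide":[0,-7,0],"angular":[0,0,0],"claw":-1},
{"slide":[0,-7,0],"angular":[0,0,0],"claw":-1},
{"slide":[0,-6,0],"angular":[0,0,0],"claw":-1},
{"slide":[0,-7,0],"angular":[0,0,0],"claw":-1},
{"slide":[0,-7,0],"angular":[0,0,0],"claw":-1},
-- [ 464.   184.1  222.5 -153.9]
```

No contact forces so far. On along the last leg.

{"method": "play_rows", "body": {"increments": [{"slide": [0,-9,0],"angular": [0,0,0],"claw": -1},{"slide": [0,-10,0],"angular": [0,0,0],"claw": -1},{"slide": [0,-9,0],"angular": [0,0,0],"claw": -1},{"slide": [-0.2,-9.6,0],"angular": [0,0,-0.2],"claw": -1},{"slide": [0,0,0],"angular": [0,0,0],"claw": -1}]}}

```text
time: 18.3
ee_pos: [0.4497, 0.2134, 0.2226]
tcp_rot: [-180.0, 0.0, -153.8]
wrist_force: [-0.3, -0.2, -3.1]
opening: 0.0114
grasp_force: 49.4
```

{"method": "play_rows", "body": {"increments": [{"slide": [0,-7,0],"angular": [0,0,0],"claw": -1},{"slide": [0,-7,0],"angular": [0,0,0],"claw": -1},{"slide": [0,-6,0],"angular": [0,0,0],"claw": -1},{"slide": [0,-7,0],"angular": [0,0,0],"claw": -1},{"slide": [0,-5,0],"angular": [0,0,0],"claw": -1},{"slide": [0,0,0],"angular": [0,0,0],"claw": -1},{"slide": [0,0,0],"angular": [0,0,0],"claw": -1}]}}

```text
time: 19.0
ee_pos: [0.4633, 0.1858, 0.2226]
tcp_rot: [180.0, -0.0, -153.7]
wrist_force: [0.3, 0.0, -3.4]
opening: 0.0116
grasp_force: 49.5
```

{"method": "play_rows", "body": {"increments": [{"slide": [0,0,4],"angular": [0,0,0],"claw": -1},{"slide": [0,0,4],"angular": [0,0,0],"claw": -1},{"slide": [0,0,1.5],"angular": [0,0,0],"claw": -1},{"slide": [0,0,0],"angular": [0,0,0],"claw": -1},{"slide": [0,0,0],"angular": [0,0,0],"claw": -1}]}}

```text
time: 19.5
ee_pos: [0.4632, 0.1859, 0.213]
tcp_rot: [-180.0, -0.0, -153.7]
wrist_force: [-0.2, 0.8, -3.1]
opening: 0.0115
grasp_force: 49.6
```

{"method": "play_rows", "body": {"increments": [{"slide": [0,-2,0],"angular": [0,0,0],"claw": -1},{"slide": [0,-2,0],"angular": [0,0,0],"claw": -1},{"slide": [0,-2,0],"angular": [0,0,0],"claw": -1},{"slide": [0,0,0],"angular": [0,0,0],"claw": -1}]}}

```text
time: 19.9
ee_pos: [0.4661, 0.1802, 0.2131]
tcp_rot: [-180.0, -0.0, -153.7]
wrist_force: [-0.3, -0.5, -2.7]
opening: 0.0112
grasp_force: 49.4
```

{"method": "play_rows", "body": {"increments": [{"slide": [0,-1,0],"angular": [0,0,0],"claw": -1},{"slide": [0,0,0],"angular": [0,0,0],"claw": -1},{"slide": [0,0,0],"angular": [0,0,0],"claw": -1}]}}

```text
time: 20.2
ee_pos: [0.4664, 0.1796, 0.2131]
tcp_rot: [180.0, 0.0, -153.7]
wrist_force: [-0.0, 0.8, -2.2]
opening: 0.0112
grasp_force: 49.4
```

{"method": "play_rows", "body": {"increments": [{"slide": [0,-1,0],"angular": [0,0,0],"claw": -1},{"slide": [0,0,0],"angular": [0,0,0],"claw": -1},{"slide": [0,0,0],"angular": [0,0,0],"claw": -1}]}}

```text
time: 20.5
ee_pos: [0.4668, 0.1788, 0.2131]
tcp_rot: [180.0, 0.0, -153.7]
wrist_force: [-0.1, 0.7, -1.8]
opening: 0.0114
grasp_force: 49.5
```

{"method": "play_rows", "body": {"increments": [{"slide": [0,-1,0],"angular": [0,0,0],"claw": -1},{"slide": [0,0,0],"angular": [0,0,0],"claw": -1},{"slide": [0,0,0],"angular": [0,0,0],"claw": -1}]}}

```text
time: 20.8
ee_pos: [0.4669, 0.1785, 0.2131]
tcp_rot: [179.9, 0.0, -153.6]
wrist_force: [-3.2, 4.8, -2.3]
opening: 0.0114
grasp_force: 49.6
```

{"method": "play_rows", "body": {"increments": [{"slide": [0,-1,0],"angular": [0,0,0],"claw": -1},{"slide": [0,0,0],"angular": [0,0,0],"claw": -1},{"slide": [0,0,0],"angular": [0,0,0],"claw": -1}]}}

```text
time: 21.1
ee_pos: [0.467, 0.1783, 0.2132]
tcp_rot: [179.8, 0.0, -153.6]
wrist_force: [-4.5, 7.8, -2.1]
opening: 0.0115
grasp_force: 49.8
```

```bash
python3 - <<'E'
from h import *
st(); print(rl(-45,-80))
E
```

```text
t 21.1 p [467.  178.3 213.2] rpy [ 179.8    0.  -153.6] q [21. -2. -2. 91.  0. -6.] F [-4.5  7.8 -2.1] op 11.5 g 49.8
[466.57428633 178.71736202]
```

The eye touches the stop at the predicted spot (about 9 N). Now I'll lower it onto the rod and release.

{"method": "play_rows", "body": {"increments": [{"slide": [0,0,1],"angular": [0,0,0],"claw": -1},{"slide": [0,0,0],"angular": [0,0,0],"claw": -1},{"slide": [0,0,0],"angular": [0,0,0],"claw": -1}]}}

```text
time: 21.4
ee_pos: [0.4671, 0.1783, 0.2127]
tcp_rot: [179.8, 0.1, -153.6]
wrist_force: [-4.9, 7.6, 1.5]
opening: 0.0114
grasp_force: 50.1
```

{"method": "play_rows", "body": {"increments": [{"slide": [0,0,0.7],"angular": [0,0,0],"claw": -1},{"slide": [0,0,0],"angular": [0,0,0],"claw": -1},{"slide": [0,0,0],"angular": [0,0,0],"claw": -1}]}}

```text
time: 21.7
ee_pos: [0.4671, 0.1784, 0.2126]
tcp_rot: [179.8, 0.1, -153.6]
wrist_force: [-6.5, 8.4, 5.9]
opening: 0.0114
grasp_force: 50.8
```

{"method": "play_rows", "body": {"increments": [{"slide": [0,0,0],"angular": [0,0,0],"claw": -0.6},{"slide": [0,0,0],"angular": [0,0,0],"claw": -0.4},{"slide": [0,0,0],"angular": [0,0,0],"claw": -0.1},{"slide": [0,0,0],"angular": [0,0,0],"claw": 0.3},{"slide": [0,0,0],"angular": [0,0,0],"claw": 0.3},{"slide": [0,0,0],"angular": [0,0,0],"claw": 0.3},{"slide": [0,0,0],"angular": [0,0,0],"claw": 0.3}]}}

```text
time: 22.4
ee_pos: [0.4678, 0.1769, 0.2114]
tcp_rot: [-180.0, -0.0, -153.7]
wrist_force: [0.3, 0.3, -0.9]
opening: 0.0558
grasp_force: 0.0
```

{"method": "play_rows", "body": {"increments": [{"slide": [0,0,-5],"angular": [0,0,0],"claw": 0.3},{"slide": [0,0,-10],"angular": [0,0,0],"claw": 0.3},{"slide": [0,0,-15],"angular": [0,0,0],"claw": 0.3},{"slide": [0,0,-20],"angular": [0,0,0],"claw": 0.3},{"slide": [0,0,-20],"angular": [0,0,0],"claw": 0.3},{"slide": [0,0,-20],"angular": [0,0,0],"claw": 0.3},{"slide": [0,0,-10],"angular": [0,0,0],"claw": 0.3},{"slide": [0,0,0],"angular": [0,0,0],"claw": 0.3}]}}

```text
time: 23.2
ee_pos: [0.4681, 0.1771, 0.313]
tcp_rot: [-180.0, 0.1, -153.7]
wrist_force: [1.6, 0.4, 0.6]
opening: 0.0557
grasp_force: 0.0
```

{"method": "play_rows", "body": {"increments": [{"slide": [0,0,0],"angular": [0,0,0],"claw": 0.3},{"slide": [0,0,0],"angular": [0,0,0],"claw": 0.3},{"slide": [0,0,0],"angular": [0,0,0],"claw": 0.3},{"slide": [0,0,0],"angular": [0,0,0],"claw": 0.3},{"slide": [0,0,0],"angular": [0,0,0],"claw": 0.3},{"slide": [0,0,0],"angular": [0,0,0],"claw": 0.3}]}}

```text
time: 23.8
ee_pos: [0.4677, 0.1769, 0.3113]
tcp_rot: [180.0, -0.0, -153.7]
wrist_force: [-0.7, -0.7, 0.2]
opening: 0.0555
grasp_force: 0.0
```

```bash
python3 - <<'E'
from h import *
st()
s=snap("scene","s8"); t=snap("top","t8")
A=cv2.resize(s[110:230,300:420,::-1],None,fx=5,fy=5,interpolation=cv2.INTER_CUBIC)
B=cv2.resize(t[150:300,440:490,::-1],None,fx=4,fy=4,interpolation=cv2.INTER_CUBIC)
cv2.imwrite("pics/c8.png",np.hstack([A,B]))
c=w(np.load("rail.npy"),[[-.045,-.08]],0)[0]
for z in(.094,.149,.229): print(z,(proj("scene",c+[0,0,z])[0]-[300,110])*5)
E
```

```text
t 23.8 p [467.7 176.9 311.3] rpy [ 180.    -0.  -153.7] q [ 21.  -0.  12. 102.   0.  -6.] F [-0.7 -0.7  0.2] op 55.5 g 0.0
0.094 [430.00590128 458.57443413]
0.149 [441.61582059 338.00795068]
0.229 [460.03171157 146.76293374]
```

View pics/c8.png

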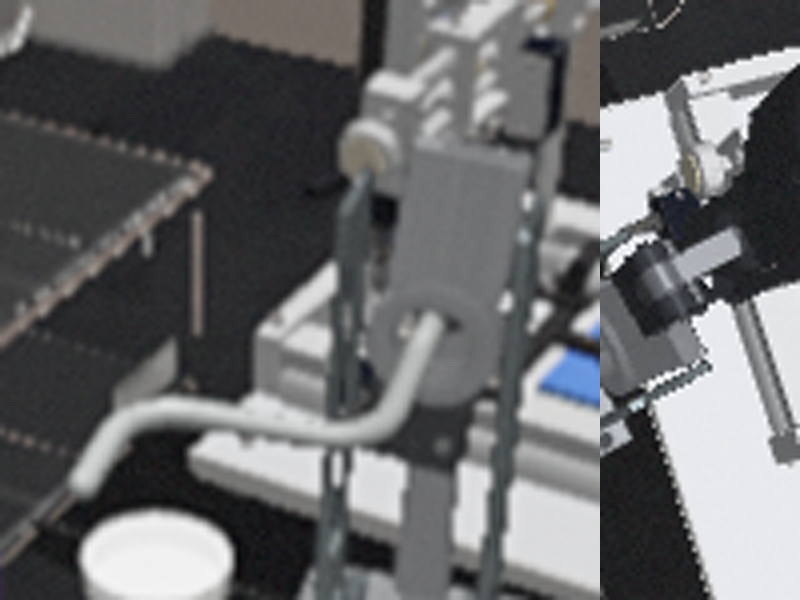

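The final crop shows the carrier in the dock between the cheeks. Its tab top is at (465,150) against (460,147) predicted, and its eye at (430,345) against (441,338) for contact with the stop. The dish is in place and the jaws are clear. I'll let it settle, check it is still, then hand in.

{"method": "play_rows", "body": {"increments": [{"slide": [0,0,0],"angular": [0,0,0],"claw": 0.3},{"slide": [0,0,0],"angular": [0,0,0],"claw": 0.3},{"slide": [0,0,0],"angular": [0,0,0],"claw": 0.3},{"slide": [0,0,0],"angular": [0,0,0],"claw": 0.3},{"slide": [0,0,0],"angular": [0,0,0],"claw": 0.3},{"slide": [0,0,0],"angular": [0,0,0],"claw": 0.3},{"slide": [0,0,0],"angular": [0,0,0],"claw": 0.3},{"slide": [0,0,0],"angular": [0,0,0],"claw": 0.3}]}}

```text
time: 24.7
ee_pos: [0.4677, 0.1769, 0.3114]
tcp_rot: [-180.0, 0.0, -153.7]
wrist_force: [-0.3, 0.0, 1.3]
opening: 0.0559
grasp_force: 0.0
```

```bash
python3 - <<'E'
from h import *
a=cv2.imread("pics/s8.png")[130:210,370:410]; b=snap("scene","s9")[130:210,370:410,::-1]
d=cv2.phaseCorrelate(*[cv2.cvtColor(np.ascontiguousarray(i),cv2.COLOR_BGR2GRAY).astype(np.float32) for i in(a,b)]); print(d, np.abs(a.astype(int)-b).mean())
if np.hypot(*d[0])<.5: print(bot.job_done())
E
```

```text
((0.01666453225348974, 0.0012541618131152177), 1.002063858807087) 1.2769791666666668
the job is handed in; nothing more can be done
None
```

The carrier hangs still in the dock against the stop, re-gripped by its flat faces on the middle leg as asked; the arm is clear, nothing else was touched, and the job was handed in at about 25 s.

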